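Set the bauble spinner to speed five and start it

ROBOT

A 6-joint arm with a two-finger parallel gripper is mounted at the origin on the work surface. World frame = base frame: x ahead of the robot, y to its left, z up, the work surface at z = 0. Lengths are in m, angles in rad, forces in N, time in s.
With the tool pointing down it reaches from about 0.4 to 0.825 m from the base axis. Payload 7 kg.
Tool frame: the origin (TCP) lies at the very end of the fingers, on their centre line; the grasp point (between the pads) lies 19 mm behind it; z points along the fingers, y is the direction in which the jaws open and shut (so a half turn about z gives the same grasp; the last joint's range is limited). The gripper opens to 88 mm and grips with 3 to 60 N. Pads are 19 mm wide; open, the fingers measure 130 mm over their backs; the gripper's body (78 mm by 193 mm) begins 47 mm behind the grasp point.
Start: joints at [1.455, 0.359, 0.012, 0, -1.224, -0.288], TCP at [0.265, 0.621, 0.227] pointing down, gripper open.
Joint ranges: [-3.07, 3.07], [-1.43, 2.12], [-1.02, 1.25], [-3.03, 1.67], [-3.05, -0], [-3.03, 3.03]. Speed limits (rad/s): [2.39, 2.39, 3.01, 3.14, 3.14, 3.14].

INTERFACE

Orientations are given as [roll, pitch, yaw] about the fixed x, y, z axes, in that order (R = Rz(yaw) Ry(pitch) Rx(roll)).
In Python, from station import arm, eyes, job, outline_of gives the robot as it stands.
- The arm moves only by the tool apply_moves, never from a script. Its argument "moves" is a list of rows, each a list of 5 numbers: the opening, from -1 (shut) to 1 (fully open), then the shift along the tool's x, y, z in m, then the turn about the tool's z in rad. A call has 1 to 12 rows; each row shifts and turns the commanded pose from where the row before left it, along the tool's axes as they then stand; what a row does not reach is not made up. A row lasts 1/12 s, in which the tool goes at most 41.7 mm and 7.16 degrees, less where a joint would pass 70% of its speed; a pose out of reach is approached as far as the arm can. A call with a gripper value outside its range is refused whole. The fingers move at their own pace and stop on an object; "newtons" is the grip in N (left out, the last holds). Time passes only in rows, so rows that do not move let the fingers close. It gives the time, the measured TCP pose, the force and the opening at its end, in the units of the state.
- arm.get_state(): the state, without advancing time (a new reading comes with each control period).
- eyes.grab_frame(name): name is "scene" or "top"; returns a dict with "color" (480x640x3 uint8, red, green, blue), "z_map" (480x640 float32, m along the optical axis (not along the pixel's ray), 0 where there is no reading), "camera_matrix" (3x3 intrinsics, pixels), "k1" (the pictures are not rectified: a ray, as slopes to the right and down, at radius r is drawn at 1 + k1 r^2 times it, then the intrinsics apply), "extrinsics" (4x4, takes a point from camera to world coordinates). Camera axes: x right, y up, looking along -z (the intrinsics and any distortion apply to the point x, -y, -z); pixel columns grow to the right and rows downward; lengths in m; the calibration is good to about 2 mm. A picture is of the moment at which its call begins.
- job.job_done(): hands the job in, once; it reports no verdict.
Trained networks look in a picture, given as the dict that the camera call returned (one of the last four; its "shot" number tells which), for a name from the list of things; names that differ only in an ending like _2 or _b are one class to them, and where a whole thing is asked for, a point or a joint stands for the part that bears it (a point fixed in the world has none). Each returns a list of dicts, best first, with "score" (0 to 1); they miss things now and then, are a little off and sometimes report something else, mostly with a low value. They report only what shows in the picture. A call takes as long as a camera call.
- outline_of(label, picture): "region" (480x640 bool, what is visible of it) and "extent" ([left, top, right, bottom] in pixels, round what is visible of it).
The state is a dict: "t": time; "q": joint angles; "qd": joint speeds; "joint_efforts": joint torques, N m; "eef_pos": TCP position; "ee_rot": TCP orientation; "force": force on the tool from outside, world axes, zero at the start; "moment": the same for the moment, N m; "width": finger opening in m.
Only numpy, scipy, OpenCV 4.12 (cv2) and the standard library are available. Lean on these libraries where they do the work, as an engineer would, in place of code of your own. Each camera call takes 0.05 s, during which the arm holds its last target.

TASK

Set the bauble-turning machine to its fifth speed: push the selector lever round clockwise with a fingertip, click by click, counting its marks clockwise from the slow end, and let it rest in the fifth click without ever running past it. Then press the round run button right down with a fingertip and let it come back up. Only push and press: do not pinch the lever, do not touch the freshly painted bauble, and leave the pot, lid, jars, cup and brush where they are.

Things in the scene. Friction and masses are not known exactly. Their poses are not given: they have to be found in the camera images.
- machine: The bauble-turning machine: a low fixed grey metal box 200 x 360 x 70 mm (its x, y, z). Origin at the centre of its underside; flat top 70 mm up. Its -x side faces roughly to the robot. In its frame the selector's axis is at x 0, y -85 mm; the run button at x -50, y +50 mm; the bauble on its spindle at x +45, y +125 mm.
- selector (a joint): Selector angle in rad, growing clockwise from above. Seven clicks 30 deg apart: first 0 (lever points to the machine's +y), second 0.524, third 1.047, fourth 1.571 (points to +x), fifth 2.094, sixth 2.618, seventh 3.142; stops just beyond the ends. About 0.15 Nm to leave a click, falling to nothing half-way; then it snaps into the next and stays. Starts in the first, second or third.
- selector_axis (a point): Point on the selector's vertical axis, level with the top of the lever (32 mm above the machine's top). The selector is a black hub (34 mm diameter, 24 mm high) with a one-sided lever, 58 mm from axis to tip, 15 mm thick over its flat sides (which run from 14 to 58 mm out). Around it, on a flat disc of 160 mm diameter, seven flat black marks 64 to 76 mm from the axis show the click positions, thickening from slow to fast.
- lever_tip (a point): The end of the lever, 58 mm from the axis, 18 mm above the machine's top, half-way up the lever. The lever stands 5 to 32 mm above the machine's top.
- run_button (a joint): Travel of the run button in m: 0 up, 0.006 fully down; sprung, 5 N fully down, returns when let go.
- run_button_top (a point): Centre of the top of the run button, a black cap of 32 mm diameter in a dark steel collar; it is pressed straight down.
- bauble_center (a point): Centre of the freshly painted white bauble (64 mm diameter) fixed on the steel spindle, 85 mm above the machine's top. Not to be touched.
- small_pot: Small closed pot, 37 mm diameter, 36 mm high, loose on the machine's top behind the run button. Origin at the centre of its underside. Leave alone.
- jar_a: Paint jar, 63 mm diameter, 75 mm high, loose on the table to the right of the machine; origin under its centre. Leave alone.
- jar_b: Another paint jar of the same size there; origin under its centre. Leave alone.
- jar_c: Wider, lower paint jar, 71 mm diameter, 60 mm high, there too; origin under its centre. Leave alone.
- brush_cup: Clear cup, 72 mm diameter, 90 mm high, on the table to the left of the machine; origin under its centre. Leave alone.
- brush: Brush, 170 mm long, lying on the table to the left of the machine. Leave alone.
- pot_lid: Flat metal pot lid, 36 mm diameter, 8 mm thick, lying loose on the machine's top to the left of the run button, in front of the bauble. Origin at the centre of its underside. Leave alone.

How it is judged:
On the way, in this order (a step that is already met when the one before it is completed fails the run):
1. the selector rests in its fifth click (value of joint selector between 2.0044 and 2.1844 rad), for 0.3 s.
2. the run button is pressed down to 4.5 mm or more (value of joint run_button above 0.0045 m), for 0.05 s.
At the end, for the whole second after the job is handed in: The selector rests in its fifth click (2.094 rad, within 0.09) and the run button, having been pressed after that, is up again (within 1.5 mm) (all of step 1 and velocity of joint selector between -0.05 and 0.05 rad/s and value of joint run_button below 0.0015 m); the robot touches nothing.
It fails at once if the selector ran past its fifth click (beyond 2.40 rad) (value of joint selector above 2.4 rad).
It fails at once if the lever was pinched: both its sides pressed at once (contact force between the fingers and selector_c10 above 1 N and contact force between the fingers and selector_c11 above 1 N).
It fails at once if the run button was pressed (3 mm) before the selector stood in its fifth click (value of joint run_button above 0.003 m and value of joint selector below 1.9444 rad).
It fails at once if the wet bauble was touched (contact force between any of the fingers, the arm and bauble above 1 N).
It fails at once if the pot, lid, cup, brush or a jar was moved more than 20 mm or lifted (distance of any of small_pot, jar_a, jar_b, jar_c, brush_cup, brush, pot_lid from where it was at the start of the episode above 0.02 m).
It also fails if it takes over 64 s, if anything falls off the work surface, if the arm or the gripper's body presses on something with over 40 N, if the wrist force passes 120 N, or if a joint passes its speed limit or range.

## Working session

There is one attempt and no reset: what is moved stays moved. The work goes in short steps, Python scripts to look and compute and a tool call to move; the robot and the scene stay as the last step left them, time stands still between calls to the robot, and variables do not carry over. Pictures are saved under pics/ and viewed, and the job is handed in when it is done.

Besides the shell and the picture viewer there is one more tool, called as name(argument=value, ...), one argument or row to a line, values as JSON. apply_moves: Moves the arm, as the interface text tells. Its arguments: {"type":"object","properties":{"moves":{"type":"array","items":{"type":"array","items":{"type":"number"}}},"newtons":{"type":"number"}},"required":["moves"]}

```bash
mkdir -p pics; cat > h.py <<'E'
import numpy as np, cv2
from station import arm, eyes, job, outline_of
def save(f,n): cv2.imwrite('pics/'+n, cv2.cvtColor(f['color'],cv2.COLOR_RGB2BGR))
def world(f,us,vs,z=None,depth=None):
    """pixels -> world, by z_map depth, or intersect plane z"""
    K=f['camera_matrix'];k=f['k1'];T=f['extrinsics']
    us=np.atleast_1d(us).astype(float);vs=np.atleast_1d(vs).astype(float)
    xd=(us-K[0,2])/K[0,0];yd=(vs-K[1,2])/K[1,1]
    x,y=xd.copy(),yd.copy()
    for _ in range(20):
        s=1+k*(x*x+y*y);x=xd/s;y=yd/s
    d=np.stack([x,-y,-np.ones_like(x)],1)
    if z is None:
        dep=f['z_map'][vs.astype(int),us.astype(int)] if depth is None else depth
        p=d*np.asarray(dep)[:,None]
        return p@T[:3,:3].T+T[:3,3]
    dw=d@T[:3,:3].T; o=T[:3,3]
    t=(z-o[2])/dw[:,2]
    return o+dw*t[:,None]
E
cat > a.py <<'E'
from h import *
s=arm.get_state();print({k:np.round(v,3) for k,v in s.items()})
for n in('scene','top'):
    f=eyes.grab_frame(n);save(f,n+'0.png');print(n,f['extrinsics'].round(3).tolist(),f['k1'])
    for l in('machine','selector','run_button','bauble_center','small_pot','pot_lid','lever_tip','jar_a','jar_c','brush_cup','brush'):
        for o in outline_of(l,f)[:3]:
            v,u=np.nonzero(o['region']);p=world(f,u,v);ok=f['z_map'][v,u]>0
            print(l,round(o['score'],2),np.round(o['extent']),np.median(p[ok],0).round(3) if ok.any() else None, np.percentile(p[ok][:,2],95).round(3) if ok.any() else None)
E
python3 a.py
```

```text
{'t': np.float64(0.0), 'q': array([ 1.455,  0.359,  0.011, -0.   , -1.224, -0.288]), 'qd': array([-0.002, -0.001, -0.001,  0.001, -0.   , -0.   ]), 'joint_efforts': array([-0.0000e+00, -5.8272e+01,  2.9306e+01,  6.9970e+00,  7.0000e-03,
       -0.0000e+00]), 'eef_pos': array([0.265, 0.62 , 0.226]), 'ee_rot': array([ 3.14 , -0.   , -0.404]), 'force': array([ 0.28 , -0.689,  0.135]), 'moment': array([ 0.035, -0.043,  0.055]), 'width': np.float64(0.087)}
scene [[-0.529, -0.698, 0.483, 1.06], [0.849, -0.439, 0.295, 0.335], [0.006, 0.566, 0.824, 1.058], [0.0, 0.0, 0.0, 1.0]] -0.0537797693317881
machine 0.68 [269. 218. 441. 364.] [0.565 0.111 0.07 ] 0.163
selector 0.59 [315. 253. 330. 283.] [0.542 0.022 0.096] 0.104
run_button 0.71 [373. 272. 388. 282.] [0.495 0.15  0.091] 0.094
run_button 0.54 [158. 174. 185. 204.] [ 0.539 -0.462  0.068] 0.077
run_button 0.34 [140. 197. 171. 235.] [ 0.631 -0.435  0.067] 0.077
bauble_center 0.86 [375. 295. 405. 321.] [0.605 0.217 0.177] 0.186
small_pot 0.52 [332. 290. 349. 313.] [0.605 0.106 0.104] 0.108
pot_lid 0.76 [412. 286. 430. 302.] [0.487 0.253 0.07
[... 1236 characters left out ...]
. 250.] [0.534 0.018 0.097] 0.106
lever_tip 0.22 [136. 252. 166. 315.] [0.429 0.472 0.019] 0.025
jar_a 0.81 [476. 203. 507. 227.] [ 0.614 -0.442  0.073] 0.08
jar_a 0.65 [486. 235. 518. 259.] [ 0.525 -0.471  0.073] 0.08
jar_a 0.58 [262. 246. 272. 259.] [0.491 0.15  0.092] 0.099
jar_c 0.81 [476. 203. 507. 227.] [ 0.614 -0.442  0.073] 0.08
jar_c 0.65 [486. 235. 518. 259.] [ 0.525 -0.471  0.073] 0.08
jar_c 0.58 [262. 246. 272. 259.] [0.491 0.15  0.092] 0.099
brush_cup 0.76 [154. 190. 187. 222.] [0.625 0.42  0.051] 0.092
brush 0.85 [134. 253. 166. 312.] [0.43  0.472 0.019] 0.025
brush 0.62 [477. 199. 505. 227.] [ 0.615 -0.443  0.073] 0.08
brush 0.53 [306. 221. 327. 248.] [0.53  0.017 0.097] 0.106
```

```bash
python3 -c "
import cv2
a=cv2.imread('pics/top0.png')[185:305,200:370];cv2.imwrite('pics/topc.png',cv2.resize(a,None,fx=4.7,fy=4.7,interpolation=2))
a=cv2.imread('pics/scene0.png')[210:370,260:450];cv2.imwrite('pics/scenec.png',cv2.resize(a,None,fx=3.7,fy=3.7,interpolation=2))"
```

```text
(no output)
```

View pics/topc.png

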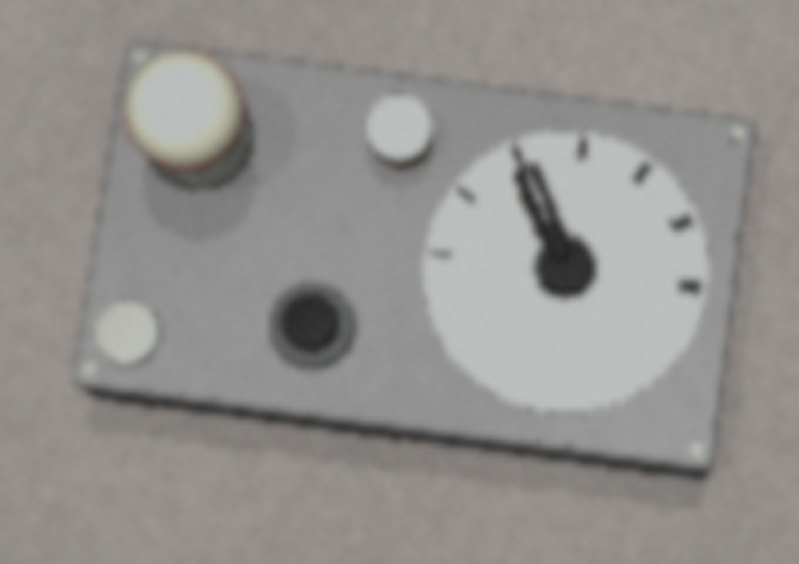

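View pics/scenec.png

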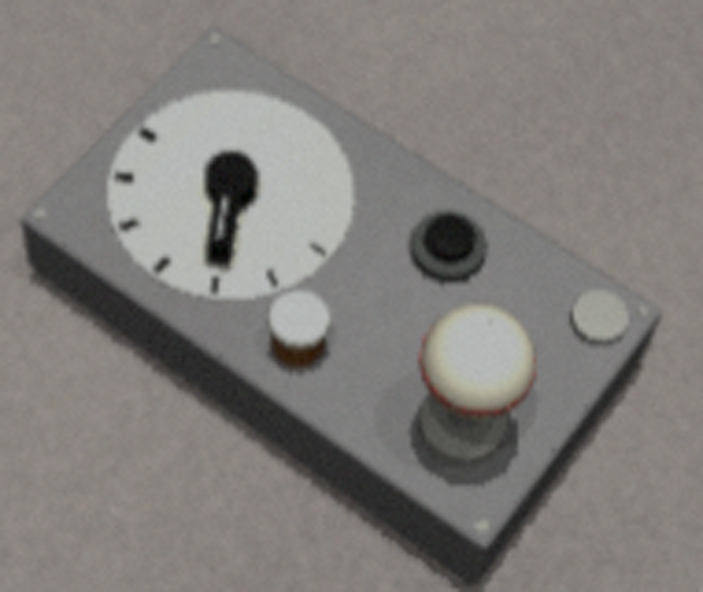

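View pics/top0.png

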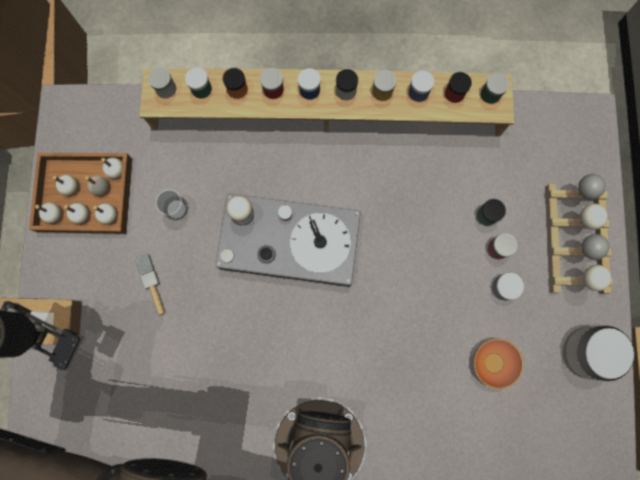

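```bash
cat > b.py <<'E'
from h import *
for n in('scene','top'):
    f=eyes.grab_frame(n)
    o=outline_of('machine',f)[0]['region']
    v,u=np.nonzero(cv2.dilate(o.astype(np.uint8),np.ones((5,5)))>0)
    p=world(f,u,v);ok=(abs(p[:,2]-.07)<.012)
    print(n,'topz',np.median(p[ok][:,2]))
    q=world(f,u[ok],v[ok],z=.07)[:,:2]
    (c,s,a)=cv2.minAreaRect((q*1000).astype(np.float32));print('rect',np.round(c,1),np.round(s,1),a)
    # white disc: bright unsaturated near selector
    hsv=cv2.cvtColor(f['color'],cv2.COLOR_RGB2HSV)
    w=(hsv[...,2]>165)&(hsv[...,1]<60)
    V,U=np.nonzero(w); P=world(f,U,V,z=.07); 
    m=np.linalg.norm(P[:,:2]-[.53,.015],axis=1)<.1
    pts=(P[m,:2]*1000).astype(np.float32)
    m2=np.zeros(w.shape,np.uint8);m2[V[m],U[m]]=255
    cs,_=cv2.findContours(m2,0,1);c=max(cs,key=cv2.contourArea)[:,0]
    Q=(world(f,c[:,0],c[:,1],z=.07)[:,:2]*1000).astype(np.float32)
    print('disc',cv2.fitEllipse(Q))
    # button top
    for l,z in(('run_button',.094),('small_pot',.106),('pot_lid',.078),('bauble_center',.155)):
        for o in outline_of(l,f)[:1]:
            v,u=np.nonzero(o['region']);Z=world(f,u,v)[:,2]
            print(l,np.percentile(Z,90).round(4),world(f,u.mean(),v.mean(),z=z)[0].round(4))
    # lever: dark px
    V,U=np.nonzero(hsv[...,2]<70);P=world(f,U,V,z=.1)
    np.save(n+'_dark.npy',P)
E
python3 b.py
```

```text
scene topz 0.06999872416543246
rect [539.6  95.9] [360.1 204.7] 84.10113525390625
disc ((524.310302734375, 9.764120101928711), (143.4658966064453, 150.2092742919922), 30.587064743041992)
run_button 0.0937 [0.497  0.1513 0.094 ]
small_pot 0.1076 [0.6051 0.1066 0.106 ]
pot_lid 0.0812 [0.486  0.2538 0.078 ]
bauble_center 0.1849 [0.5945 0.2134 0.155 ]
top topz 0.07083966058379854
rect [533.6  95.2] [359.8 200.7] 83.62577819824219
disc ((522.5053100585938, 10.037134170532227), (148.3474578857422, 152.32052612304688), 20.911848068237305)
small_pot 0.11 [0.5958 0.1036 0.106 ]
bauble_center 0.1863 [0.5925 0.2143 0.155 ]
```

apply_moves(
  moves=[
    [-1,0,0,-0.02,0],
    [-1,0,0,-0.03,0],
    [-1,0,0,-0.03,0],
  ],
  newtons=20,
)

```text
t: 2.05
eef_pos: [0.2651, 0.6201, 0.3066]
ee_rot: [3.139, -0.001, -0.404]
force: [1.2, 0.9, 0.9]
width: 0.0729
```

```bash
cat >> h.py <<'E'
def to(target,yaw=None):
    s=arm.get_state();p=np.array(s['eef_pos']);r=s['ee_rot']
    from scipy.spatial.transform import Rotation as R
    M=R.from_euler('xyz',r).as_matrix()
    d=M.T@(np.array(target)-p)
    print('t',round(float(s['t']),2),'p',p.round(4),'rot',np.round(r,3),'F',np.round(s['force'],2),'w',round(float(s['width']),4),'| tool delta',d.round(4), '' if yaw is None else 'turn(tool z) %.3f'%-(((yaw-r[2]+np.pi)%(2*np.pi))-np.pi))
E
cat > c.py <<'E'
from h import *
to([.5497,.0534,.30],np.radians(-66.2))
f=eyes.grab_frame('top')
# heights around button
u,v=np.meshgrid(np.arange(255,282),np.arange(240,268));u=u.ravel();v=v.ravel();p=world(f,u,v)
r=np.linalg.norm(p[:,:2]-[.489,.150],axis=1)*1000
for a in range(0,40,3):
    m=(r>=a)&(r<a+3)
    if m.any():print(a,np.median(p[m,2]).round(4),m.sum())
E
python3 c.py
```

```text
t 2.05 p [0.2651 0.6201 0.3066] rot [ 3.139e+00 -1.000e-03 -4.040e-01] F [1.18 0.94 0.91] w 0.0729 | tool delta [0.4844 0.4093 0.0078] turn(tool z) 0.752
0 0.0938 5
3 0.0927 12
6 0.0922 23
9 0.0928 25
12 0.0907 48
15 0.0839 39
18 0.0827 51
21 0.0812 75
24 0.0712 50
27 0.0702 76
30 0.0698 76
33 0.0702 80
36 0.0704 71
39 0.0702 57
```

apply_moves(
  moves=[
    [-1,0.0242,0.0205,0,0],
    [-1,0.0242,0.0205,0,0],
    [-1,0.0242,0.0205,0,0],
    [-1,0.0242,0.0205,0,0],
    [-1,0.0242,0.0205,0,0],
    [-1,0.0242,0.0205,0,0],
    [-1,0.0242,0.0205,0,0],
    [-1,0.0242,0.0205,0,0],
    [-1,0.0242,0.0205,0,0],
    [-1,0.0242,0.0205,0,0],
    [-1,0.0242,0.0205,0,0],
    [-1,0.0242,0.0205,0,0],
  ],
)

```text
t: 3.1
eef_pos: [0.436, 0.2789, 0.3068]
ee_rot: [-3.141, -0.0, -0.404]
force: [1.8, -0.6, -0.2]
width: 0.0005
```

apply_moves(
  moves=[
    [-1,0.0242,0.0205,0,0],
    [-1,0.0242,0.0205,0,0],
    [-1,0.0242,0.0205,0,0],
    [-1,0.0242,0.0205,0,0],
    [-1,0,0,0,0.1],
    [-1,0,0,0,0.1],
    [-1,0,0,0,0.1],
    [-1,0,0,0,0.1],
    [-1,0,0,0,0.1],
    [-1,0,0,0,0.1],
    [-1,0,0,0,0.1],
    [-1,0,0,0,0.05],
  ],
)

```text
t: 4.1
eef_pos: [0.4924, 0.1669, 0.3066]
ee_rot: [-3.141, 0.0, -1.16]
force: [-0.4, -0.3, -0.3]
width: 0.0003
```

```bash
python3 -c "
from h import *
to([.5497,.0534,.15],np.radians(-66.2))
f=eyes.grab_frame('scene');save(f,'s1.png')"
```

```text
t 4.1 p [0.4924 0.1669 0.3066] rot [-3.141  0.    -1.16 ] F [-0.38 -0.31 -0.28] w 0.0003 | tool delta [ 0.127  -0.0071  0.1566] turn(tool z) -0.004
```

View pics/s1.png

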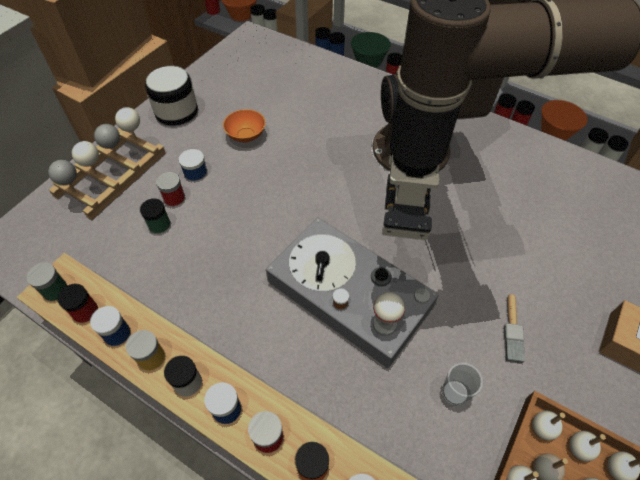

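The shut gripper (about pixel 408, 225) is high over the machine, and the lever (320, 268) is still in the third click. I'll go above the trailing side of the lever, then part-way down.

apply_moves(
  moves=[
    [-1,0.025,0,0,0],
    [-1,0.025,0,0,0],
    [-1,0.025,-0.007,0,0],
    [-1,0.025,0,0,0],
    [-1,0.027,0,0,0],
    [-1,0,0,0.03,0],
    [-1,0,0,0.035,0],
    [-1,0,0,0.035,0],
    [-1,0,0,0.035,0],
    [-1,0,0,0.02,0],
    [-1,0,0,0,0],
  ],
)

```text
t: 5.07
eef_pos: [0.5473, 0.0526, 0.1469]
ee_rot: [3.134, 0.001, -1.153]
force: [-0.3, -0.6, 0.1]
width: 0.0005
```

```bash
python3 -c "
from h import *
to([.5497,.0534,.086],np.radians(-66.2))
f=eyes.grab_frame('scene');save(f,'s2f.png');cv2.imwrite('pics/s2.png',cv2.resize(cv2.imread('pics/s2f.png')[150:370,220:500],None,fx=2.7,fy=2.7))
f=eyes.grab_frame('top');save(f,'t2f.png');cv2.imwrite('pics/t2.png',cv2.resize(cv2.imread('pics/t2f.png')[170:310,200:380],None,fx=4,fy=4))
"
```

```text
t 5.07 p [0.5473 0.0526 0.1469] rot [ 3.134e+00  1.000e-03 -1.153e+00] F [-0.26 -0.55  0.12] w 0.0005 | tool delta [ 0.0004 -0.003   0.0608] turn(tool z) 0.002
```

View pics/s2.png

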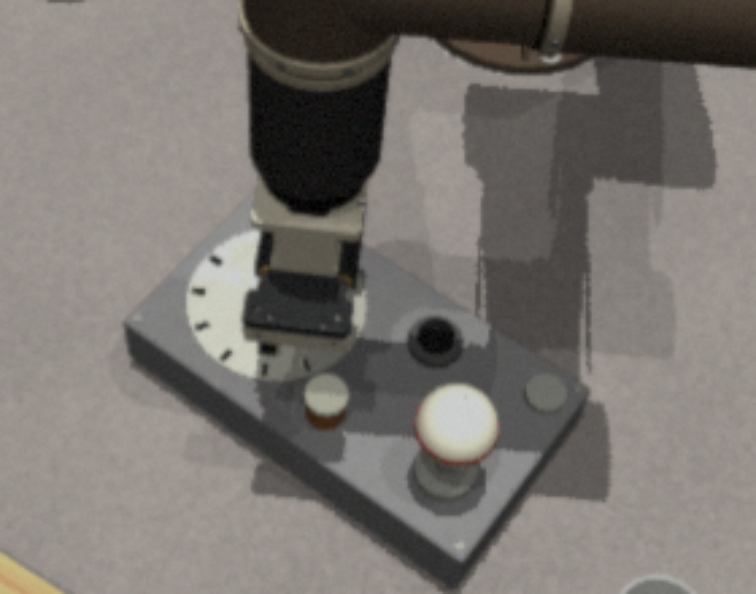

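View pics/t2.png

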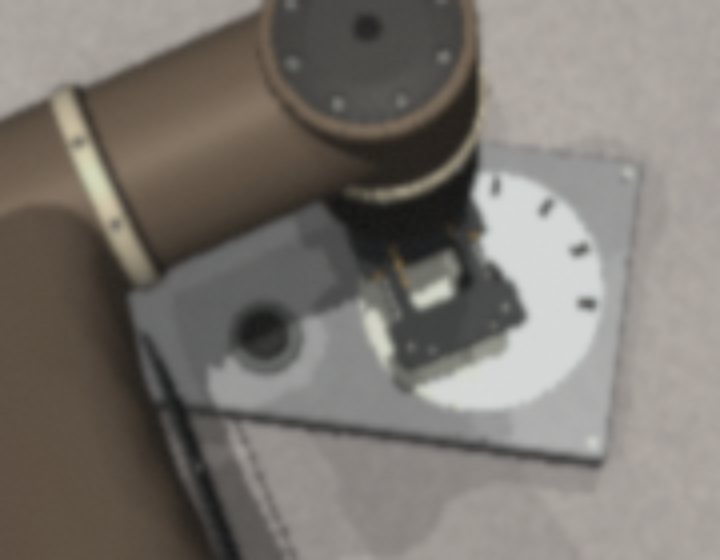

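```bash
python3 -c "
from h import *
for n,x0,y0,fx,pts in(('scene',220,150,2.7,[(260,315),(300,318),(340,322),(260,335),(335,338),(300,260),(265,250),(350,255)]),('top',200,170,4,[(410,345),(450,320),(510,300),(430,370),(480,350),(440,290),(400,300),(480,260)])):
    f=eyes.grab_frame(n)
    for a,b in pts:
        print(n,a,b,world(f,[x0+a/fx],[y0+b/fx])[0].round(3))
"
```

```text
scene 260 315 [0.644 0.069 0.259]
scene 300 318 [0.631 0.095 0.259]
scene 340 322 [0.619 0.121 0.26 ]
scene 260 335 [0.642 0.068 0.228]
scene 335 338 [0.628 0.122 0.252]
scene 300 260 [0.598 0.074 0.275]
scene 265 250 [0.585 0.036 0.242]
scene 350 255 [0.552 0.091 0.237]
top 410 345 [0.458 0.046 0.261]
top 450 320 [0.473 0.024 0.262]
top 510 300 [ 0.485 -0.01   0.263]
top 430 370 [0.47  0.041 0.072]
top 480 350 [0.484 0.009 0.068]
top 440 290 [0.523 0.036 0.068]
top 400 300 [0.483 0.053 0.265]
top 480 260 [0.512 0.008 0.241]
```

apply_moves(
  moves=[
    [-1,0,0,0.02,0],
    [-1,0,-0.002,0.02,0],
    [-1,0,0,0.015,0],
    [-1,0,0,0.006,0],
    [-1,0,0,0,0],
  ],
)

```text
t: 5.68
eef_pos: [0.5522, 0.0545, 0.0908]
ee_rot: [3.142, -0.0, -1.154]
force: [-0.9, -1.4, 1.2]
width: 0.0005
```

```bash
python3 -c "
from h import *
to([.5497,.0534,.086],np.radians(-66.2))
f=eyes.grab_frame('scene');save(f,'s3f.png');cv2.imwrite('pics/s3.png',cv2.resize(cv2.imread('pics/s3f.png')[150:370,220:500],None,fx=2.7,fy=2.7))
"
```

```text
t 5.68 p [0.5522 0.0545 0.0908] rot [ 3.142 -0.    -1.154] F [-0.88 -1.36  1.24] w 0.0005 | tool delta [0.     0.0027 0.0048] turn(tool z) 0.002
```

View pics/s3.png

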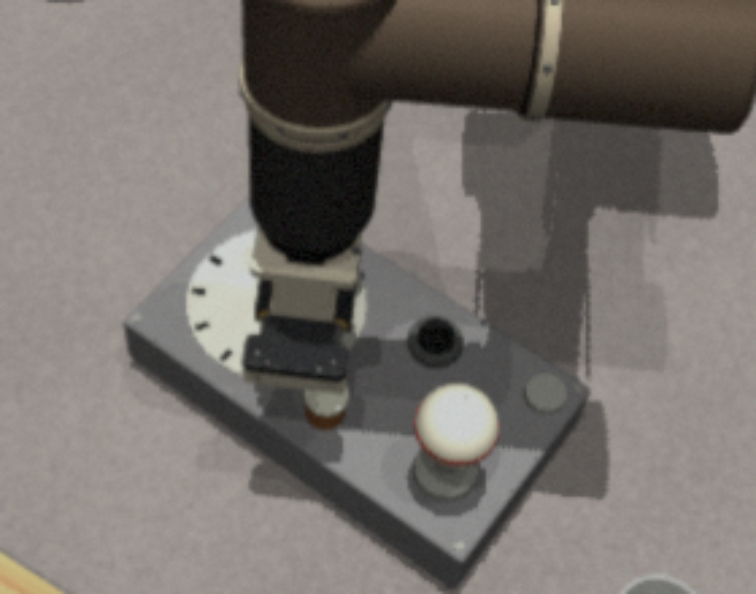

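apply_moves(
  moves=[
    [-1,0,0,0.005,0],
    [-1,0.003,0.001,0,0],
    [-1,0.003,0,0,0],
    [-1,0.002,0,0,0],
    [-1,0,0,0,0],
    [-1,0,0,0,0],
  ],
)

```text
t: 6.23
eef_pos: [0.5546, 0.0466, 0.0858]
ee_rot: [-3.141, -0.0, -1.154]
force: [-1.0, -0.4, 0.2]
width: 0.0004
```

```bash
cat > st.py <<'E'
from h import *
s=arm.get_state();p=np.array(s['eef_pos'])[:2]-[.5232,.010];y=s['ee_rot'][2]
x=np.array([np.cos(y),np.sin(y)]);o=np.array([-np.sin(y),np.cos(y)])
l=np.array([np.cos(y+np.pi/2),np.sin(y+np.pi/2)])
F=np.array(s['force'])
print('t',s['t'],'z',s['eef_pos'][2],'outward %.4f trailing %.4f'%(p@l,-p@x),'tool-lever sel angle %.1f'%(83.8-np.degrees(y)-90),'F cw %.2f'%(F[:2]@x),'Fz',F[2])
E
python3 st.py
```

```text
t 6.2333 z 0.08581477182619668 outward 0.0435 trailing 0.0207 tool-lever sel angle 59.9 F cw -0.02 Fz 0.226566675238114
```

apply_moves(
  moves=[
    [-1,0.002,0,0,0],
    [-1,0.0015,0,0,0],
    [-1,0,0,0,0],
    [-1,0.0011,-0.0004,0,0.025],
    [-1,0.0011,-0.0004,0,0.025],
    [-1,0.0011,-0.0004,0,0.025],
    [-1,0.0011,-0.0004,0,0.025],
    [-1,0,0,0,0],
  ],
)

```text
t: 6.9
eef_pos: [0.5591, 0.0401, 0.0855]
ee_rot: [-3.141, 0.0, -1.256]
force: [-0.4, 2.9, -0.3]
width: 0.0005
```

```bash
python3 st.py
```

```text
t 6.9 z 0.08554232746988567 outward 0.0435 trailing 0.0175 tool-lever sel angle 65.8 F cw -2.88 Fz -0.32077545354397463
```

apply_moves(
  moves=[
    [-1,0.0011,-0.0004,0,0.025],
    [-1,0.0011,-0.0004,0,0.025],
    [-1,0.0011,-0.0004,0,0.025],
    [-1,0.0011,-0.0004,0,0.025],
    [-1,0.0011,-0.0004,0,0.025],
    [-1,0.0011,-0.0004,0,0.025],
    [-1,0,0,0,0],
  ],
)

```text
t: 7.48
eef_pos: [0.5628, 0.0338, 0.0856]
ee_rot: [3.141, -0.0, -1.406]
force: [-0.2, 0.1, -0.3]
width: 0.0007
```

```bash
python3 st.py
```

```text
t 7.4833 z 0.08556554800346901 outward 0.0430 trailing 0.0170 tool-lever sel angle 74.4 F cw -0.13 Fz -0.34808046784727054
```

apply_moves(
  moves=[
    [-1,0.0011,-0.0004,0,0.025],
    [-1,0.0011,-0.0004,0,0.025],
    [-1,0,0,0,0],
    [-1,0,0,0,0],
  ],
)

```text
t: 7.82
eef_pos: [0.5638, 0.032, 0.0855]
ee_rot: [3.141, -0.0, -1.454]
force: [-0.1, 0.6, 0.0]
width: 0.0006
```

```bash
python3 st.py;  python3 -c "
from h import *
f=eyes.grab_frame('scene');save(f,'s4f.png');cv2.imwrite('pics/s4.png',cv2.resize(cv2.imread('pics/s4f.png')[190:340,230:400],None,fx=4,fy=4))
f=eyes.grab_frame('top');save(f,'t4f.png');cv2.imwrite('pics/t4.png',cv2.resize(cv2.imread('pics/t4f.png')[170:310,200:380],None,fx=4,fy=4))
"
```

```text
t 7.8167 z 0.08545138040133836 outward 0.0429 trailing 0.0171 tool-lever sel angle 77.1 F cw -0.64 Fz 0.03151831341508821
```

View pics/s4.png

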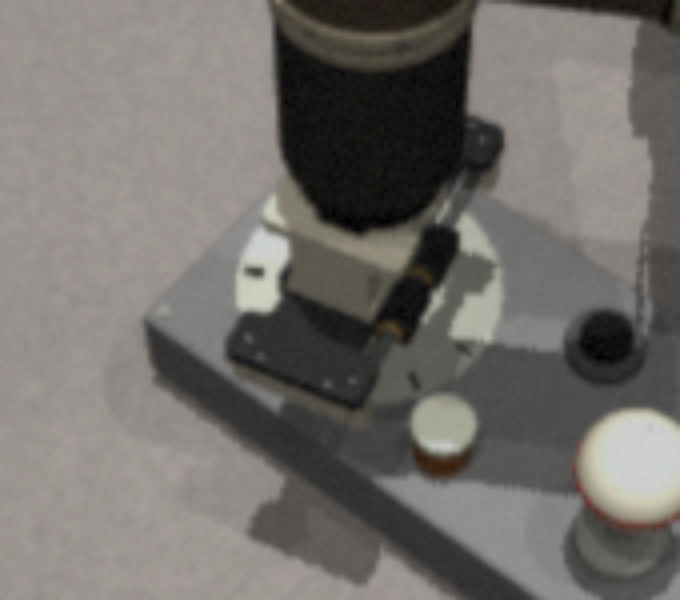

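View pics/t4.png

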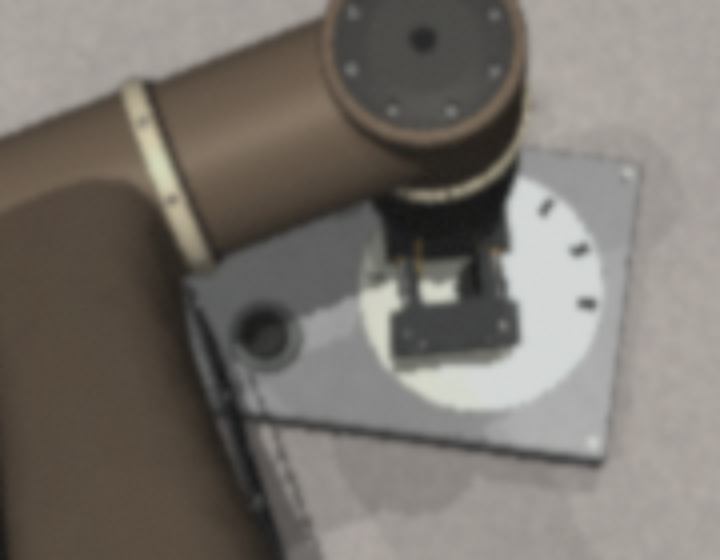

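apply_moves(
  moves=[
    [-1,0.0011,-0.0004,0,0.025],
    [-1,0.0011,-0.0004,0,0.025],
    [-1,0.0011,-0.0004,0,0.025],
    [-1,0.0011,-0.0004,0,0.025],
    [-1,0.0011,-0.0004,0,0.025],
    [-1,0.0011,-0.0004,0,0.025],
    [-1,0.0011,-0.0004,0,0.025],
    [-1,0,0,0,0],
  ],
)

```text
t: 8.58
eef_pos: [0.5672, 0.0244, 0.0856]
ee_rot: [3.142, -0.0, -1.631]
force: [0.1, 0.2, -0.6]
width: 0.0004
```

```bash
python3 st.py
```

```text
t 8.5833 z 0.08555042342192834 outward 0.0431 trailing 0.0171 tool-lever sel angle 87.3 F cw -0.18 Fz -0.59251170722962
```

apply_moves(
  moves=[
    [-1,0.0011,-0.0004,0,0.025],
    [-1,0.0011,-0.0004,0,0.025],
    [-1,0.0011,-0.0004,0,0.025],
    [-1,0.0011,-0.0004,0,0.025],
    [-1,0,0,0,0],
  ],
)

```text
t: 9.0
eef_pos: [0.5685, 0.0204, 0.0856]
ee_rot: [-3.141, 0.001, -1.731]
force: [-1.3, 2.3, -1.1]
width: 0.0
```

```bash
python3 st.py
```

```text
t 9.0 z 0.08556417781405247 outward 0.0431 trailing 0.0175 tool-lever sel angle 93.0 F cw -2.07 Fz -1.106830000014143
```

Contact with the lever in its fourth click is confirmed by force. I'll take it to just past 105 deg.

apply_moves(
  moves=[
    [-1,0.0011,-0.0004,0,0.025],
    [-1,0.0011,-0.0004,0,0.025],
    [-1,0.0011,-0.0004,0,0.025],
    [-1,0.0011,-0.0004,0,0.025],
    [-1,0.0011,-0.0004,0,0.025],
    [-1,0.0011,-0.0004,0,0.025],
    [-1,0.0011,-0.0004,0,0.025],
    [-1,0,0,0,0],
  ],
)

```text
t: 9.67
eef_pos: [0.569, 0.0113, 0.0856]
ee_rot: [3.141, -0.001, -1.906]
force: [0.3, 0.3, 0.0]
width: 0.0006
```

```bash
python3 st.py
```

```text
t 9.6667 z 0.08557731150962031 outward 0.0428 trailing 0.0163 tool-lever sel angle 103.0 F cw -0.34 Fz 0.01331124243295494
```

apply_moves(
  moves=[
    [-1,0.0011,-0.0004,0,0.025],
    [-1,0.0011,-0.0004,0,0.025],
    [-1,0.0011,-0.0004,0,0.025],
    [-1,0,0,0,0],
    [-1,0,0,0,0],
  ],
)

```text
t: 10.08
eef_pos: [0.5691, 0.0083, 0.0855]
ee_rot: [3.141, -0.0, -1.979]
force: [-1.0, 0.0, 0.3]
width: 0.0008
```

```bash
python3 st.py
```

```text
t 10.0833 z 0.08552359337548986 outward 0.0428 trailing 0.0166 tool-lever sel angle 107.2 F cw 0.40 Fz 0.3202629295133649
```

apply_moves(
  moves=[
    [-1,-0.005,0,0,0],
    [-1,-0.007,0,0,0],
    [-1,0,0,-0.02,0],
    [-1,0,0,-0.035,0],
    [-1,0,0,-0.035,0],
    [-1,0,0,-0.035,0],
    [-1,-0.03,0,-0.02,0],
    [-1,-0.035,0,-0.02,0],
    [-1,-0.035,0,0,0],
    [-1,-0.035,0.02,0,0],
    [-1,-0.02,0.02,0,0],
    [-1,0,0,0,0],
  ],
)

```text
t: 11.08
eef_pos: [0.5979, 0.1826, 0.2501]
ee_rot: [3.141, 0.0, -1.975]
force: [0.6, -1.9, -0.1]
width: 0.0003
```

```bash
python3 -c "
from h import *
to([.489,.1495,.20],np.radians(-148.4))
f=eyes.grab_frame('scene');save(f,'s5f.png');cv2.imwrite('pics/s5.png',cv2.resize(cv2.imread('pics/s5f.png')[170:370,220:470],None,fx=3,fy=3))
f=eyes.grab_frame('top');save(f,'t5f.png');cv2.imwrite('pics/t5.png',cv2.resize(cv2.imread('pics/t5f.png')[170:310,200:380],None,fx=4,fy=4))
"
```

```text
t 11.08 p [0.5979 0.1826 0.2501] rot [ 3.141  0.    -1.975] F [ 0.65 -1.92 -0.09] w 0.0003 | tool delta [0.0733 0.087  0.0501] turn(tool z) 0.615
```

View pics/s5.png

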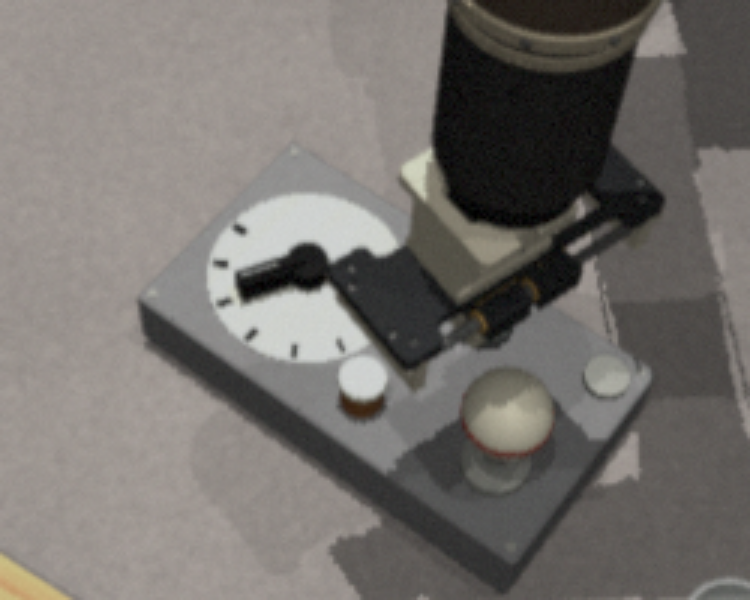

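View pics/t5.png

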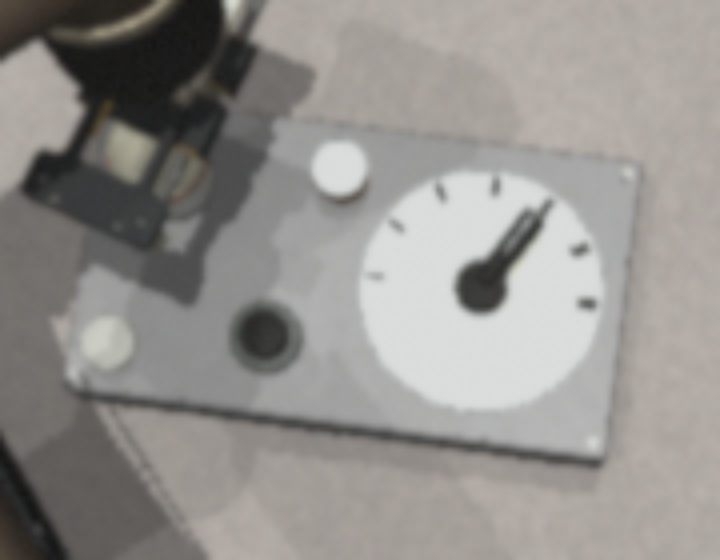

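apply_moves(
  moves=[
    [-1,0.018,0.022,0,0],
    [-1,0.018,0.022,0,0],
    [-1,0.018,0.022,0,0],
    [-1,0.019,0.021,0,0],
    [-1,0,0,0,0.1],
    [-1,0,0,0,0.1],
    [-1,0,0,0,0.1],
    [-1,0,0,0,0.1],
    [-1,0,0,0,0.1],
    [-1,0,0,0,0.1],
    [-1,0,0,0,0.015],
    [-1,0,0,0,0],
  ],
)

```text
t: 12.18
eef_pos: [0.4901, 0.1446, 0.2507]
ee_rot: [-3.142, 0.0, -2.593]
force: [-0.4, -0.3, -0.1]
width: 0.0005
```

```bash
python3 -c "
from h import *
to([.489,.1495,.11],np.radians(-148.4))
f=eyes.grab_frame('scene');save(f,'s6f.png');cv2.imwrite('pics/s6.png',cv2.resize(cv2.imread('pics/s6f.png')[170:370,220:470],None,fx=3,fy=3))
"
```

```text
t 12.18 p [0.4901 0.1446 0.2507] rot [-3.142  0.    -2.593] F [-0.35 -0.3  -0.14] w 0.0005 | tool delta [-0.0015  0.0047  0.1407] turn(tool z) -0.003
```

View pics/s6.png

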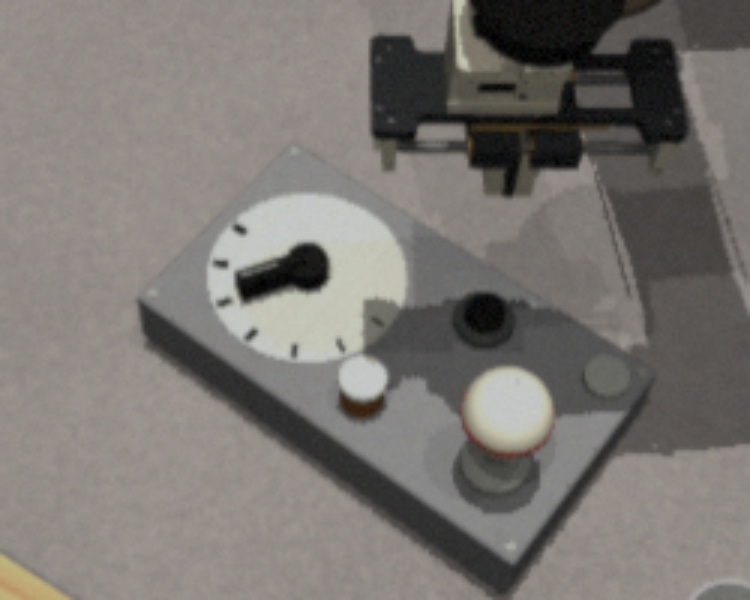

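apply_moves(
  moves=[
    [-1,-0.0015,0.0045,0.02,0],
    [-1,0,0,0.03,0],
    [-1,0,0,0.03,0],
    [-1,0,0,0.03,0],
    [-1,0,0,0.02,0],
    [-1,0,0,0.01,0],
    [-1,0,0,0,0],
    [-1,0,0,0,0],
  ],
)

```text
t: 12.9
eef_pos: [0.4893, 0.1498, 0.111]
ee_rot: [-3.141, -0.0, -2.592]
force: [0.4, -0.3, 1.2]
width: 0.0007
```

```bash
python3 -c "
from h import *
to([.489,.1495,.0875],np.radians(-148.4))
f=eyes.grab_frame('scene');save(f,'s7f.png');cv2.imwrite('pics/s7.png',cv2.resize(cv2.imread('pics/s7f.png')[170:370,220:470],None,fx=3,fy=3))
"
```

```text
t 12.9 p [0.4893 0.1498 0.111 ] rot [-3.141 -0.    -2.592] F [ 0.42 -0.29  1.16] w 0.0007 | tool delta [ 0.0005 -0.0001  0.0235] turn(tool z) -0.002
```

View pics/s7.png

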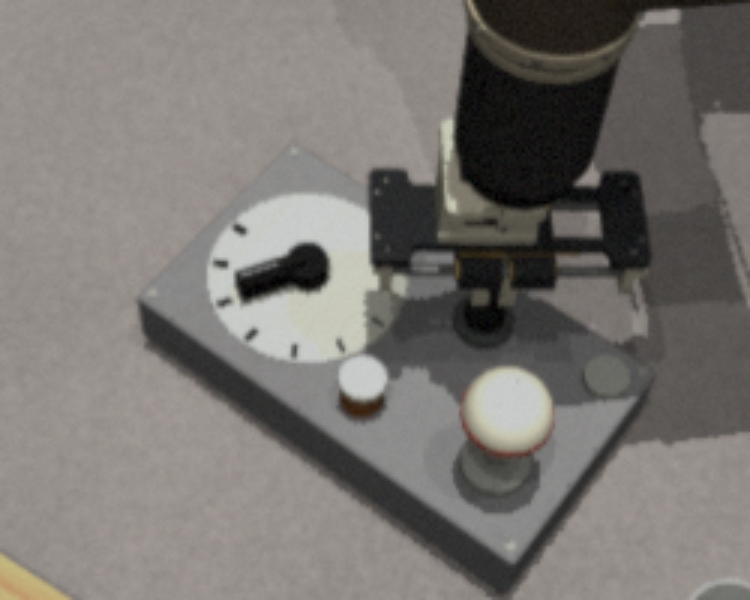

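The fingertips (about 490, 295) are above the button (485, 318) and well clear of the bauble. Next I'll press.

apply_moves(
  moves=[
    [-1,0,0,0.008,0],
    [-1,0,0,0.006,0],
    [-1,0,0,0.003,0],
    [-1,0,0,0.002,0],
    [-1,0,0,0.002,0],
    [-1,0,0,0,0],
    [-1,0,0,0,0],
  ],
)

```text
t: 13.53
eef_pos: [0.4888, 0.1497, 0.0897]
ee_rot: [-3.142, -0.0, -2.594]
force: [-2.0, -0.1, 3.5]
width: 0.0004
```

apply_moves(
  moves=[
    [-1,0,0,0.001,0],
    [-1,0,0,0.001,0],
    [-1,0,0,0,0],
    [-1,0,0,0,0],
  ],
)

```text
t: 13.87
eef_pos: [0.4888, 0.1498, 0.0876]
ee_rot: [3.142, -0.0, -2.594]
force: [-2.6, -0.4, 3.5]
width: 0.0002
```

apply_moves(
  moves=[
    [-1,0,0,0.001,0],
    [-1,0,0,0,0],
    [-1,0,0,0,0],
  ],
)

```text
t: 14.12
eef_pos: [0.4889, 0.1498, 0.0866]
ee_rot: [-3.142, -0.0, -2.594]
force: [-2.8, -0.8, 3.9]
width: 0.0002
```

```bash
python3 -c "
from h import *
to([.489,.1495,.0875])"
```

```text
t 14.12 p [0.4889 0.1498 0.0866] rot [-3.142 -0.    -2.594] F [-2.83 -0.81  3.88] w 0.0002 | tool delta [ 0.     -0.0003 -0.0009]
```

apply_moves(
  moves=[
    [-1,0,0,0.001,0],
    [-1,0,0,0,0],
    [-1,0,0,0,0],
  ],
)

```text
t: 14.37
eef_pos: [0.4889, 0.1497, 0.0862]
ee_rot: [-3.141, 0.0, -2.594]
force: [-6.4, 0.0, 11.8]
width: 0.0004
```

apply_moves(
  moves=[
    [-1,0,0,0.001,0],
    [-1,0,0,0,0],
    [-1,0,0,0,0],
  ],
)

```text
t: 14.62
eef_pos: [0.489, 0.1498, 0.086]
ee_rot: [-3.141, 0.001, -2.593]
force: [-9.3, -0.9, 19.8]
width: 0.0004
```

The force jumped to about 20 N and the fingertips stopped at z 0.086, so the button is fully down. I'll lift off now.

apply_moves(
  moves=[
    [-1,0,0,-0.004,0],
    [-1,0,0,-0.01,0],
    [-1,0,0,-0.03,0],
    [-1,0,0,-0.035,0],
    [-1,0,0,-0.035,0],
    [-1,0,0,-0.035,0],
    [-1,0.03,0,-0.02,0],
    [-1,0.03,0,0,0],
    [-1,0.03,0,0,0],
    [-1,0,0,0,0],
    [-1,0,0,0,0],
    [-1,0,0,0,0],
  ],
)

```text
t: 15.62
eef_pos: [0.4126, 0.1032, 0.2542]
ee_rot: [3.142, 0.002, -2.594]
force: [0.5, -0.0, -0.3]
width: 0.0003
```

```bash
python3 -c "
from h import *
to([.489,.1495,.0875])
f=eyes.grab_frame('scene');save(f,'s8f.png');cv2.imwrite('pics/s8.png',cv2.resize(cv2.imread('pics/s8f.png')[170:370,220:470],None,fx=3,fy=3))
for l in ('run_button','small_pot','pot_lid'):
    for o in outline_of(l,f)[:1]:
        v,u=np.nonzero(o['region']);P=world(f,u,v);print(l,np.median(P,0).round(4),np.percentile(P[:,2],90).round(4))
f=eyes.grab_frame('top');save(f,'t8f.png');cv2.imwrite('pics/t8.png',cv2.resize(cv2.imread('pics/t8f.png')[170:310,200:380],None,fx=4,fy=4))
"
```

```text
t 15.62 p [0.4126 0.1032 0.2542] rot [ 3.142e+00  2.000e-03 -2.594e+00] F [ 0.46 -0.03 -0.32] w 0.0003 | tool delta [-0.089  -0.0003  0.1669] 
run_button [0.4947 0.1506 0.0914] 0.0938
small_pot [0.6051 0.1056 0.1042] 0.1078
pot_lid [0.4874 0.2523 0.0782] 0.0807
```

View pics/s8.png

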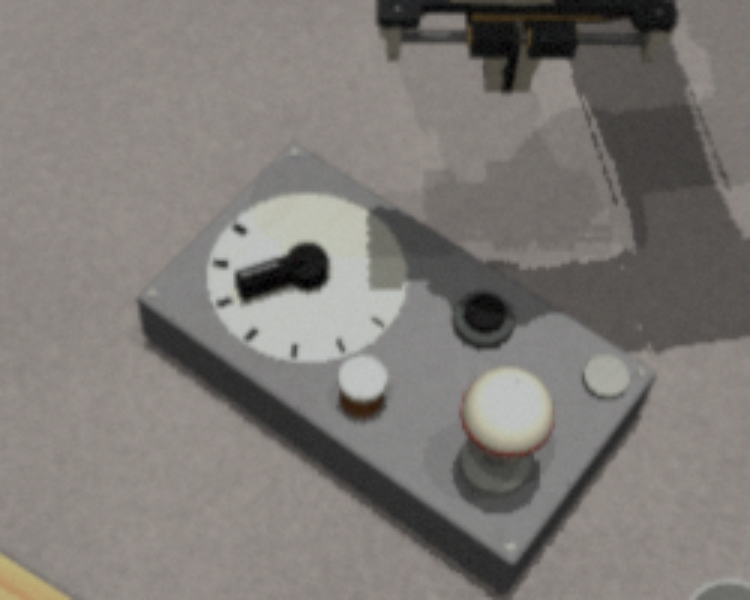

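View pics/t8.png

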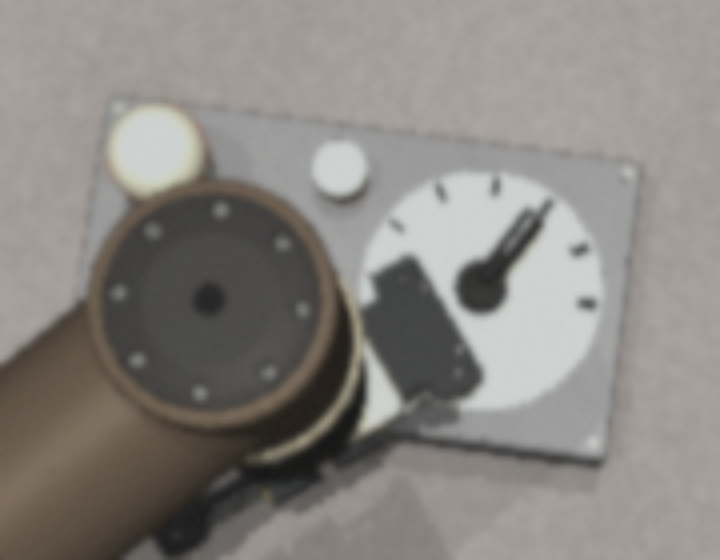

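The lever is on the fifth mark (top crop 545, 205). The button top is back at 0.094, the pot and lid haven't moved, and the arm is clear of everything, so I'll hand in.

```bash
python3 -c "
from h import *
print(job.job_done())"
```

```text
the job is handed in; nothing more can be done
None
```

The selector started in its third click. I pushed it clockwise with the closed fingertips, one click at a time, to the fifth. I then pressed the run button down to its stop, let it come back up, and handed the job in at about 16 s of the 64 s allowed.

My last checks:
- **Selector:** the top picture shows the lever on the fifth mark, both before and after the press. The push force dropped to zero once per click, as it should.
- **Run button:** it stopped at about z 0.086 with the force rising to about 20 N, then its top measured 0.094 again, the same as before the press.
- **Other things:** the pot and lid measured within about 2 mm of where they started. I never came near the jars, cup or brush, and did not re-measure them. The arm ended clear at z 0.25 with almost no force on it.

Two small disagreements:
- **Camera offset:** the two cameras disagreed by up to about 9 mm in x on some raw positions. I used the fitted dial centre, where they agreed to 2 mm, and the top camera's button position.
- **Sideways force:** there was up to about 9 N sideways at full press, with no visible effect.

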